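# Find the empty colourant well and push its flap open

### The job

One of the four wells in the paint tinter's deck has run empty: press lightly with closed fingertips on the flaps to find the one that rocks instead of sitting solid on a full canister, then push its near half (the half with the rib) down into the well until it stands open for refilling, well past 45 degrees. Never force a flap, leave the other three shut, and do not move or pick up any of the things lying around.

Things in the scene. Friction and masses are not known exactly. Their poses are not given: they have to be found in the camera images.
- deck: paint tinter deck: a fixed blue steel housing 236 mm (its x) by 563 mm (its y), flat top 110 mm above the table. Origin: centre of its underside. Its x points from its near side (towards the robot) to its far side. Four flaps in a row along its y, flush with its top, cover four wells 130 mm apart; 37 mm of housing between the well mouths, 60 mm ledges near and far.
- flap1_mid (a point): middle of the top of flap 1 (1 is at the deck's +y end, left as seen from the robot). All four are identical flat aluminium plates, 110 mm along the deck's x, 88 along its y, 6 thick, level at the start, in a 116 x 93 mm well mouth. It pivots on a level axis along the deck's y, 3 mm below this point. A thin dark rib 50 mm long lies 10 mm from its near edge
- flap1 (a joint): tilt of flap 1, rad: 0 level, grows as the near half goes down and the far half rises; hard stop at 1.25, near edge 53 mm below the deck top (well free to 60 mm). Far half pressed: stop at -0.1. Over a full canister it gives 0.05 at most; over the empty well about 2 N pressed 35 mm from the axis turns it, and pivot friction keeps it where it is left
- flap2_mid (a point): middle of the top of flap 2 (1 is at the deck's +y end, left as seen from the robot). All four are identical flat aluminium plates, 110 mm along the deck's x, 88 along its y, 6 thick, level at the start, in a 116 x 93 mm well mouth. It pivots on a level axis along the deck's y, 3 mm below this point. A thin dark rib 50 mm long lies 10 mm from its near edge
- flap2 (a joint): tilt of flap 2, rad: 0 level, grows as the near half goes down and the far half rises; hard stop at 1.25, near edge 53 mm below the deck top (well free to 60 mm). Far half pressed: stop at -0.1. Over a full canister it gives 0.05 at most; over the empty well about 2 N pressed 35 mm from the axis turns it, and pivot friction keeps it where it is left
- flap3_mid (a point): middle of the top of flap 3 (1 is at the deck's +y end, left as seen from the robot). All four are identical flat aluminium plates, 110 mm along the deck's x, 88 along its y, 6 thick, level at the start, in a 116 x 93 mm well mouth. It pivots on a level axis along the deck's y, 3 mm below this point. A thin dark rib 50 mm long lies 10 mm from its near edge
- flap3 (a joint): tilt of flap 3, rad: 0 level, grows as the near half goes down and the far half rises; hard stop at 1.25, near edge 53 mm below the deck top (well free to 60 mm). Far half pressed: stop at -0.1. Over a full canister it gives 0.05 at most; over the empty well about 2 N pressed 35 mm from the axis turns it, and pivot friction keeps it where it is left
- flap4_mid (a point): middle of the top of flap 4 (1 is at the deck's +y end, left as seen from the robot). All four are identical flat aluminium plates, 110 mm along the deck's x, 88 along its y, 6 thick, level at the start, in a 116 x 93 mm well mouth. It pivots on a level axis along the deck's y, 3 mm below this point. A thin dark rib 50 mm long lies 10 mm from its near edge
- flap4 (a joint): tilt of flap 4, rad: 0 level, grows as the near half goes down and the far half rises; hard stop at 1.25, near edge 53 mm below the deck top (well free to 60 mm). Far half pressed: stop at -0.1. Over a full canister it gives 0.05 at most; over the empty well about 2 N pressed 35 mm from the axis turns it, and pivot friction keeps it where it is left
- cap_a: steel cap, a disc 28 mm across and 12 mm high, lying on the deck between flaps 1 and 2; origin at the centre of its underside; a loose bystander, to be left where it is
- cap_b: the same steel cap, lying on the deck between flaps 3 and 4; origin at the centre of its underside; a loose bystander, to be left where it is
- tin_a: sample tin, 52 mm across and 60 mm high, standing on the far ledge of the deck; origin at the centre of its underside; a loose bystander, to be left where it is
- tin_b: sample tin, 52 mm across and 60 mm high, standing on the far ledge of the deck; origin at the centre of its underside; a loose bystander, to be left where it is
- bottle: small white bottle, 40 mm across and 85 mm high, standing on the far ledge of the deck; origin at the centre of its underside; a loose bystander, to be left where it is
- mallet: rubber mallet 260 mm long lying on the table left of the deck; origin on its underside; a loose bystander, to be left where it is
- stick: flat wooden stirring stick, 240 x 25 x 6 mm, lying on the table right of the deck; origin at the centre of its underside; a loose bystander, to be left where it is

How it is judged (in metres and radians):
At the end, for the whole second after the job is handed in: one flap is open by more than 0.8 rad (46 degrees; its stop is at 1.25) and still, and the other three are within 0.1 rad of shut (((value of joint flap1 above 0.8 rad and value of joint each of flap2, flap3, flap4 below 0.1 rad and velocity of joint flap1 below 0.05 rad/s) or (value of joint flap2 above 0.8 rad and value of joint each of flap1, flap3, flap4 below 0.1 rad and velocity of joint flap2 below 0.05 rad/s) or (value of joint flap3 above 0.8 rad and value of joint each of flap1, flap2, flap4 below 0.1 rad and velocity of joint flap3 below 0.05 rad/s) or (value of joint flap4 above 0.8 rad and value of joint each of flap1, flap2, flap3 below 0.1 rad and velocity of joint flap4 below 0.05 rad/s))); the robot touches nothing.
It fails at once if the deck or a flap is pressed harder than 50 N (contact force between any of the arm, the fingers and deck above 50 N).
It fails at once if a bystander is moved more than 20 mm, lifted or knocked over (distance of any of cap_a, cap_b, tin_a, tin_b, bottle, mallet, stick from where it was at the start of the episode above 0.02 m or angle between any of tin_a, tin_b, bottle's own z axis and vertical above 0.5 rad).
It also fails if it takes over 51 s, if anything falls off the work surface, if the arm or the gripper's body presses on something with over 40 N, if the wrist force passes 120 N, or if a joint passes its speed limit or range.

### The arm

A 6-joint arm with a two-finger parallel gripper is mounted at the origin on the work surface. World frame = base frame: x ahead of the robot, y to its left, z up, the work surface at z = 0. Lengths are in mm, angles in rad, forces in N, time in s.
With the tool pointing down it reaches from about 300 to 875 mm from the base axis. Payload 6.4 kg.
Tool frame: the origin (TCP) lies at the very end of the fingers, on their centre line; the grasp point (between the pads) lies 19 mm behind it; z points along the fingers, y is the direction in which the jaws open and shut (so a half turn about z gives the same grasp; the last joint's range is limited). The gripper opens to 88 mm and grips with 3 to 60 N. Pads are 18 mm wide; open, the fingers measure 123 mm over their backs; the gripper's body (75 mm by 187 mm) begins 45 mm behind the grasp point.
Start: joints at [-1.445, 0.181, 1.607, -0, 1.354, -0.206], TCP at [187.32, -543.647, 238.714] pointing down, gripper open.
Joint ranges: [-2.99, 2.99], [-0.89, 2.07], [0.3, 2.58], [-1.14, 4.28], [0, 2.63], [-3.12, 3.12]. Speed limits (rad/s): [2.57, 2.57, 3.01, 3.14, 3.14, 3.14].

### API

Orientations are given as a rotation vector (axis times angle).
In Python, from rig import get_obs, camera, sign_off gives the robot as it stands.
- The arm moves only by the tool send_rows, never from a script. Its argument "series" is text: rows parted by semicolons, each of 5 numbers parted by spaces: the shift along the tool's x, y, z in mm, then the turn about the tool's z in degrees, then the opening in per cent of the stroke, from 0 (shut) to 100 (fully open). In form: dx dy dz turn jaw; .... A call has 1 to 8 rows; each row is the pose to reach, as a shift and turn from the pose commanded when the call began, along the tool's axes at that moment; what a row does not reach only later rows make up. A row lasts 1/12 s, in which the tool goes at most 41.7 mm and 7.16 degrees, less where a joint would pass 70% of its speed; a pose out of reach is approached as far as the arm can. A call with a gripper value outside its range is refused whole. The fingers move at their own pace and stop on an object; "squeeze" is the grip in N (left out, the last holds). Time passes only in rows, so rows that repeat a pose let the fingers close. It gives the time, the measured TCP pose, the force and the opening at its end, in the units of the state.
- get_obs(): the state, without advancing time (a new reading comes with each control period).
- camera(name): name is "side" or "top" or "wrist"; returns a dict with "image" (400x640x3 uint8, red, green, blue), "z_map" (400x640 float32, mm along the optical axis (not along the pixel's ray), 0 where there is no reading), "fx", "fy", "cx", "cy" (pixels), "k1" (the pictures are not rectified: a ray, as slopes to the right and down, at radius r is drawn at 1 + k1 r^2 times it, then the intrinsics apply), "extrinsics" (4x4, takes a point from camera to world coordinates). Camera axes: x right, y up, looking along -z (the intrinsics and any distortion apply to the point x, -y, -z); pixel columns grow to the right and rows downward; lengths in mm; the calibration is good to about 2 mm. A picture is of the moment at which its call begins.
- sign_off(): hands the job in, once; it reports no verdict.
The state is a dict: "time_s": time; "qpos": joint angles; "dq": joint speeds; "tau": joint torques, N m; "tool_pos": TCP position; "tool_rot": TCP orientation; "contact_force": force on the tool from outside, world axes, zero at the start; "ft_torque": the same for the moment, N m; "finger_gap": finger opening in mm.
Only numpy, scipy, OpenCV 4.12 (cv2) and the standard library are available. Lean on these libraries where they do the work, as an engineer would, in place of code of your own. Each camera call takes 0.05 s, during which the arm holds its last target.

## Working session

There is one attempt and no reset: what is moved stays moved. The work goes in short steps, Python scripts to look and compute and a tool call to move; the robot and the scene stay as the last step left them, time stands still between calls to the robot, and variables do not carry over. Pictures are saved under pics/ and viewed, and the job is handed in when it is done.

Besides the shell and the picture viewer there is one more tool, called after "Request:" as name(argument=value, ...) on one line, values as JSON. send_rows: Moves the arm, as the interface text tells. Its arguments: {"type":"object","properties":{"series":{"type":"string"},"squeeze":{"type":"number"}},"required":["series"]}

```bash
mkdir -p pics; cat > h.py <<'E'
import numpy as np, cv2
from rig import get_obs, camera, sign_off
def save(n,c):
    cv2.imwrite(n,cv2.cvtColor(c["image"],cv2.COLOR_RGB2BGR))
def world(c):
    h,w=c["z_map"].shape
    u,v=np.meshgrid(np.arange(w),np.arange(h))
    K=np.array([[c["fx"],0,c["cx"]],[0,c["fy"],c["cy"]],[0,0,1.]])
    p=cv2.undistortPoints(np.stack([u,v],-1).reshape(-1,1,2).astype(np.float64),K,np.array([c["k1"],0,0,0.])).reshape(h,w,2)
    z=c["z_map"].astype(float)
    P=np.stack([p[...,0]*z,-p[...,1]*z,-z,np.ones_like(z)],-1)
    W=P@np.asarray(c["extrinsics"]).T
    W[z==0]=np.nan
    return W[...,:3]
E
python3 - <<'E'
from h import *
o=get_obs(); print(o)
for n in("top","side"):
    c=camera(n); save(f"pics/{n}0.png",c); np.save(f"{n}0.npy",world(c)); np.save(f"{n}0i.npy",c["image"])
    print(n,c["k1"],c["fx"])
E
```

```text
{'time_s': 0.0, 'qpos': array([-1.44529350e+00,  1.81529365e-01,  1.60795690e+00, -2.20356029e-05,
        1.35376847e+00, -2.06300717e-01]), 'dq': array([ 8.48809212e-04,  1.47483919e-03,  4.81605987e-05, -5.50733590e-04,
        1.35911784e-03,  1.15281005e-03]), 'tau': array([-4.08767778e-05, -4.33868051e+01, -3.41851330e+01,  7.02061155e-02,
        3.80655681e-02, -1.53918209e-04]), 'tool_pos': array([ 187.25057475, -543.12180812,  237.84138679]), 'tool_rot': array([-3.09681806e+00, -5.18541206e-01, -7.16387657e-05]), 'contact_force': array([0.22723211, 0.02097305, 0.536224  ]), 'ft_torque': array([ 0.02563045,  0.00227289, -0.03821888]), 'finger_gap': 88.4109479678776}
top -0.018561904468041904 440.1135287408946
side -0.05092946395332014 461.86862112746206
```

View pics/top0.png

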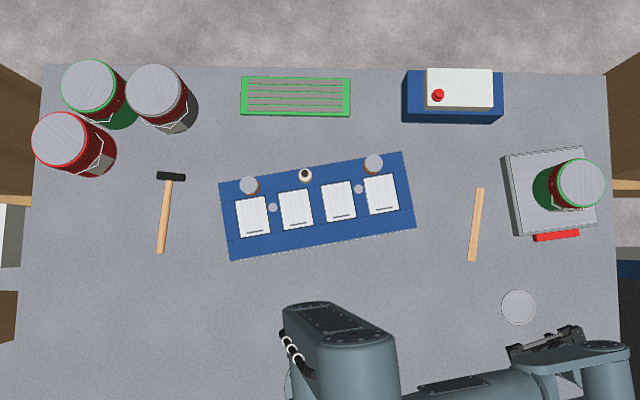

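View pics/side0.png

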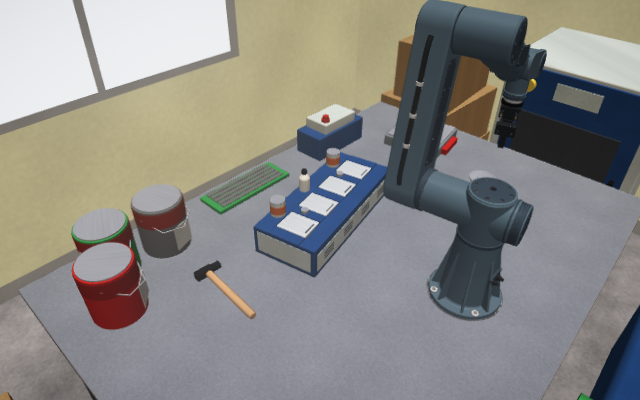

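The top view shows the deck rotated slightly. The flaps are at about (252,217), (296,210), (338,201) and (382,194), the ribs are on their lower (near) edges, and the caps are at (272,207) and (358,189). Next I'll measure them.

```bash
python3 - <<'E'
from h import *
W=np.load("top0.npy"); I=np.load("top0i.npy").astype(int)
m=(np.abs(W[...,2]-110)<12)&(I.min(-1)>170)
n,l,s,c=cv2.connectedComponentsWithStats(m.astype(np.uint8),connectivity=4)
mids=[]
for i in range(1,n):
    if s[i,4]>300:
        P=W[l==i]; r=cv2.minAreaRect(P[:,:2].astype(np.float32)); print(c[i],s[i,4],r,np.median(P[:,2])); mids.append(r[0])
blue=(np.abs(W[...,2]-110)<15)&(I[...,2]>I[...,0]+40)
n,l,s,c=cv2.connectedComponentsWithStats((blue|m).astype(np.uint8)); 
for i in range(1,n):
    if s[i,4]>2000:
        P=W[l==i];print(cv2.minAreaRect(P[:,:2].astype(np.float32)),s[i],np.median(P[:,2]))
for n_,(u,v) in dict(capa=(272,207),capb=(358,189)).items(): print(n_,W[v,u])
for n_,(u,v) in dict(tina=(249,184),bot=(305,174),tinb=(373,161)).items(): print(n_,W[v,u])
o=get_obs()
from scipy.spatial.transform import Rotation as R
M=R.from_rotvec(o["tool_rot"]).as_matrix(); print(M.round(4))
E
```

```text
[380.85296981 193.34566699] 1027 ((592.6928100585938, -171.70001220703125), (109.34304809570312, 87.95065307617188), 11.222126960754395) 109.48657837694282
[338.22823985 200.98742747] 1034 ((567.9053344726562, -44.15962219238281), (109.91866302490234, 87.32745361328125), 11.193662643432617) 109.37374954157758
[295.29315333 208.59691418] 1037 ((542.1104736328125, 83.30939483642578), (109.01651763916016, 86.83512878417969), 11.199457168579102) 109.44470232082904
[252.19410086 216.26070409] 1051 ((517.3131713867188, 210.99325561523438), (109.45280456542969, 87.47084045410156), 11.319310188293457) 108.86200207450565
((555.54638671875, 19.782318115234375), (235.36599731445312, 563.5625610351562), 11.100669860839844) [  218   152   199   109 13108] 109.3161495787491
capa [545.51575283 151.8624068  119.66564494]
capb [ 603.97128421 -101.60399726  119.03799231]
tina [605.6073727  214.0218955  169.96652528]
bot [633.4561617   54.16603413 194.20968731]
tinb [ 680.07983102 -140.16744858  165.24426053]
[[ 9.455e-01  3.257e-01 -2.000e-04]
 [ 3.257e-01 -9.455e-01  1.500e-03]
 [ 3.000e-04 -1.500e-03 -1.000e+00]]
```

Request:
send_rows(series="32 -15 0 1 80; 65 -31 0 2 60; 97 -46 0 3 40; 130 -62 0 4 20; 162 -78 0 5 0; 195 -93 0 6 0; 227 -108 0 7 0; 260 -124 0 7.8 0", squeeze=10)

```text
time_s: 0.77
tool_pos: [393.6, -340.2, 238.5]
tool_rot: [-3.126, -0.305, 0.0]
contact_force: [1.3, -0.7, 0.2]
finger_gap: 37.0
```

```bash
cat > st.py <<'E'
from h import *
from scipy.spatial.transform import Rotation as R
mids=np.array([[517.3,211.0],[542.1,83.3],[567.9,-44.2],[592.7,-171.7]])
o=get_obs();M=R.from_rotvec(o["tool_rot"]).as_matrix()
print(round(o["time_s"],2),o["tool_pos"].round(2),o["contact_force"].round(2),round(o["finger_gap"],1), "yaw",np.degrees(np.arctan2(M[1,0],M[0,0])).round(2), "z",M[:,2].round(4))
for i,m in enumerate(mids):
    d=M.T@(np.r_[m-35*np.array([.981,.194]),140]-o["tool_pos"]); print(i+1,d.round(1))
E
python3 st.py
```

```text
0.77 [ 393.55 -340.22  238.47] [ 1.33 -0.67  0.24] 37.0 yaw 11.15 z [-3.e-04  2.e-04 -1.e+00]
1 [ 193.  -516.8   98.6]
2 [ 192.6 -386.8   98.5]
3 [ 193.3 -256.7   98.5]
4 [ 193.  -126.8   98.5]
```

Request:
send_rows(series="30 -20 0 0 0; 60 -40 10 0 0; 90 -60 25 0 0; 120 -80 45 0 0; 150 -100 65 0 0; 180 -120 85 0 0; 193 -127 98 0 0; 193 -127 98 0 0")

```text
time_s: 1.43
tool_pos: [557.1, -175.7, 136.8]
tool_rot: [-3.122, -0.312, 0.007]
contact_force: [-0.5, -0.3, -0.1]
finger_gap: 0.7
```

```bash
python3 st.py; python3 - <<'E'
from h import *
save("pics/s1.png",camera("side"));save("pics/w1.png",camera("wrist"))
E
```

```text
1.43 [ 557.07 -175.73  136.79] [-0.55 -0.26 -0.14] 0.7 yaw 11.43 z [-0.005   0.0037 -1.    ]
1 [   2.7 -387.1   -1.4]
2 [   1.7 -257.    -2. ]
3 [   1.7 -126.9   -2.6]
4 [ 0.7  2.9 -3.2]
```

View pics/w1.png

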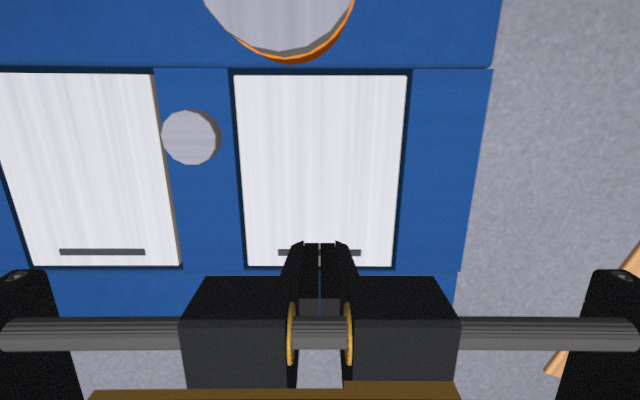

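View pics/s1.png

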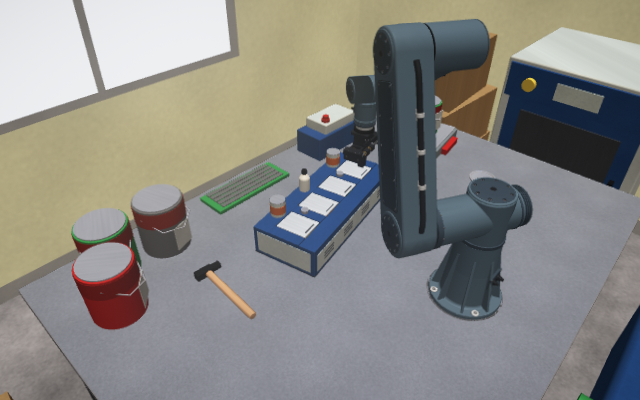

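The closed fingertips are over the near half of flap 4, at about (320,250) in the wrist view, and centred across it. Next I'll descend.

Request:
send_rows(series="0 0 6 0 0; 0 0 14 0 0; 0 0 20 0 0; 0 0 24 0 0; 0 0 26 0 0; 0 0 26 0 0; 0 0 27 0 0; 0 0 27 0 0")

```text
time_s: 2.2
tool_pos: [557.5, -179.8, 113.9]
tool_rot: [3.126, 0.307, 0.0]
contact_force: [-0.1, -0.5, 0.0]
finger_gap: 0.4
```

```bash
python3 st.py
```

```text
2.2 [ 557.47 -179.77  113.88] [-0.12 -0.54  0.03] 0.4 yaw 11.2 z [ 3.e-04 -1.e-04 -1.e+00]
1 [   1.5 -391.1  -26.2]
2 [   1.  -261.   -26.2]
3 [   1.6 -131.   -26.1]
4 [  1.1  -1.1 -26.1]
```

Request:
send_rows(series="0 0 1 0 0; 0 0 2 0 0; 0 0 3 0 0; 0 0 3.5 0 0; 0 0 4 0 0; 0 0 4 0 0")

```text
time_s: 2.7
tool_pos: [557.4, -179.6, 109.9]
tool_rot: [3.126, 0.307, 0.0]
contact_force: [-1.0, -0.1, 2.4]
finger_gap: 0.9
```

Request:
send_rows(series="0 0 0.5 0 0; 0 0 1 0 0; 0 0 1.5 0 0; 0 0 1.5 0 0")

```text
time_s: 3.03
tool_pos: [557.3, -179.6, 108.1]
tool_rot: [-3.127, -0.307, 0.0]
contact_force: [-1.6, -0.1, 2.5]
finger_gap: 1.2
```

Request:
send_rows(series="0 0 0.5 0 0; 0 0 1 0 0; 0 0 1 0 0")

```text
time_s: 3.28
tool_pos: [557.3, -179.6, 107.1]
tool_rot: [-3.127, -0.307, 0.0]
contact_force: [-1.6, 0.7, 2.9]
finger_gap: 0.5
```

Request:
send_rows(series="0 0 0.5 0 0; 0 0 1 0 0; 0 0 1 0 0")

```text
time_s: 3.53
tool_pos: [557.4, -179.6, 106.1]
tool_rot: [-3.127, -0.307, 0.0]
contact_force: [-1.5, -0.3, 2.5]
finger_gap: 0.4
```

Request:
send_rows(series="0 0 1 0 0; 0 0 2 0 0; 0 0 2 0 0")

```text
time_s: 3.78
tool_pos: [557.5, -179.6, 104.0]
tool_rot: [-3.127, -0.307, -0.0]
contact_force: [-0.7, -0.0, 2.2]
finger_gap: 0.3
```

Flap 4 yields at a steady force of about 2.5 N well past the 0.05 rad give of a full one, so it's the empty well. Next I'll push it down.

Request:
send_rows(series="0 0 2 0 0; 0 0 4 0 0; 0 0 6 0 0; 0 0 8 0 0; 1 0 10 0 0; 1 0 11 0 0; 2 0 12 0 0; 2 0 12 0 0")

```text
time_s: 4.45
tool_pos: [559.2, -179.3, 91.8]
tool_rot: [-3.127, -0.307, 0.001]
contact_force: [-1.0, -1.1, 2.1]
finger_gap: 0.4
```

```bash
python3 st.py; python3 - <<'E'
from h import *
save("pics/w2.png",camera("wrist"))
E
```

```text
4.45 [ 559.17 -179.3    91.81] [-0.97 -1.13  2.1 ] 0.4 yaw 11.21 z [-6.e-04  0.e+00 -1.e+00]
1 [-2.00e-01 -3.91e+02 -4.81e+01]
2 [  -0.7 -260.9  -48.2]
3 [  -0.2 -130.8  -48.2]
4 [ -0.7  -1.  -48.2]
```

View pics/w2.png

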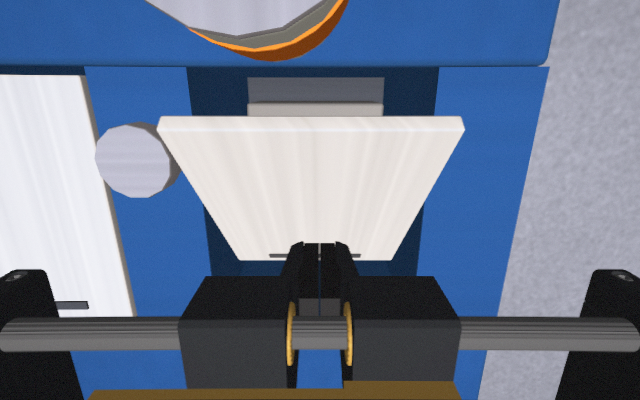

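Flap 4 is tilting down at its near half (far edge raised at row 120, tips at (320,250)). I'll keep pushing.

Request:
send_rows(series="0 0 2 0 0; 1 0 4 0 0; 1 0 6 0 0; 2 0 8 0 0; 2 0 10 0 0; 3 0 12 0 0; 3 0 13 0 0; 3 0 13 0 0")

```text
time_s: 5.17
tool_pos: [562.0, -178.4, 78.6]
tool_rot: [-3.126, -0.307, 0.001]
contact_force: [-1.2, -0.3, 0.9]
finger_gap: 0.6
```

```bash
python3 st.py; python3 - <<'E'
from h import *
save("pics/w3.png",camera("wrist"))
E
```

```text
5.17 [ 561.95 -178.45   78.61] [-1.21 -0.31  0.95] 0.6 yaw 11.21 z [-9.e-04  5.e-04 -1.e+00]
1 [  -3.1 -390.7  -61.1]
2 [  -3.6 -260.7  -61.2]
3 [  -3.1 -130.6  -61.3]
4 [ -3.6  -0.7 -61.4]
```

View pics/w3.png

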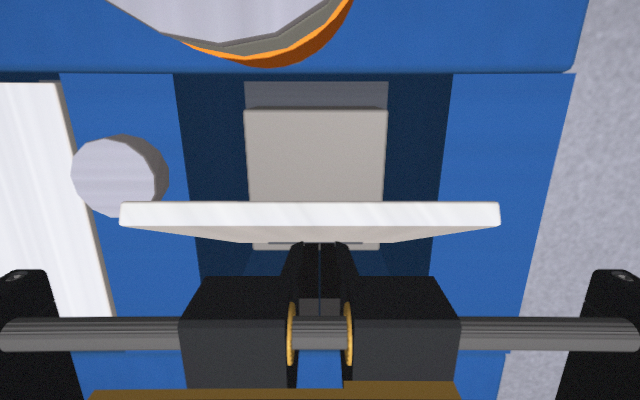

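Now about 1 rad by geometry. I'll nudge it slightly further, back off and lift.

Request:
send_rows(series="1 0 1 0 0; 2 0 2 0 0; 2 0 2 0 0; 0 0 2 0 0; -4 0 2 0 0; -6 0 -5 0 0; -6 0 -20 0 0; -6 0 -40 0 0")

```text
time_s: 5.88
tool_pos: [554.9, -179.3, 118.5]
tool_rot: [-3.125, -0.306, 0.004]
contact_force: [0.6, -0.6, -0.1]
finger_gap: 0.4
```

Request:
send_rows(series="-10 0 -30 0 0; -30 0 -60 0 0; -60 0 -90 0 0; -90 0 -110 0 0; -120 0 -120 0 0; -150 0 -120 0 0; -150 0 -120 0 0; -150 0 -120 0 0")

```text
time_s: 6.55
tool_pos: [408.5, -209.4, 240.1]
tool_rot: [3.125, 0.303, 0.002]
contact_force: [1.8, -0.2, -0.5]
finger_gap: 0.4
```

```bash
python3 st.py; python3 - <<'E'
from h import *
save("pics/w4.png",camera("wrist"))
c=camera("top");save("pics/t4.png",c);W=world(c);W0=np.load("top0.npy")
for n_,(u,v) in dict(f1=(252,225),f2=(296,218),f3=(338,209)).items():
    print(n_,W[v,u]-W0[v,u])
# plate points of flap 4 in deck frame
X=np.array([.981,.194]);Y=np.array([-.194,.981]);m=np.array([592.7,-171.7])
for n in("top","side","wrist"):
    c=camera(n); save(f"pics/{n}5.png",c); P=world(c).reshape(-1,3);P=P[~np.isnan(P[:,0])]
    x=(P[:,:2]-m)@X;y=(P[:,:2]-m)@Y
    for lo in range(-50,60,8):
        s=(abs(y)<35)&(P[:,2]>110+lo)&(P[:,2]<118+lo)&(abs(x)<52)&(abs(lo+4)>6)
        if s.sum()>5: print(n,lo+4,s.sum(),np.percentile(x[s],[5,50,95]).round(1))
E
```

```text
6.55 [ 408.5  -209.39  240.14] [ 1.77 -0.2  -0.53] 0.4 yaw 11.08 z [ 0.0017 -0.0013 -1.    ]
1 [ 152.4 -391.7   99.7]
2 [ 152.2 -261.6   99.9]
3 [ 153.  -131.6  100.2]
4 [152.9  -1.7 100.4]
f1 [ 0.36985285  1.16951175 -7.70316432]
f2 [ 0.28817948  0.22965151 -4.38201519]
f3 [nan nan nan]
top -46 33 [-24.5 -22.2 -19. ]
top -38 24 [-20.6 -19.  -16.4]
top -30 35 [-18.5 -15.6 -12.9]
top -22 33 [-13.8 -11.9  -9.3]
top -14 30 [-11.1  -8.1  -5.7]
top 10 33 [-0.2  1.8  5.3]
top 18 36 [2.7 5.6 8.2]
top 26 36 [ 7.   9.4 12.1]
top 34 34 [10.1 12.9 15.7]
top 42 60 [14.1 18.5 23.8]
top 50 28 [17.2 19.4 23.6]
side -38 11 [-25.9 -20.3 -17.2]
side -30 11 [-20.3 -16.6 -12.4]
side -22 15 [-18.4 -14.1  -8.5]
side -14 19 [-15.9  -9.6  -6.7]
side 10 19 [-3.   1.1  3.8]
side 18 23 [-0.2  4.4  9.1]
side 26 28 [ 5.   8.2 12. ]
side 34 23 [ 7.4 12.  14.8]
side 42 20 [12.  15.1 20.6]
side 50 23 [15.3 18.6 22.1]
```

View pics/w4.png

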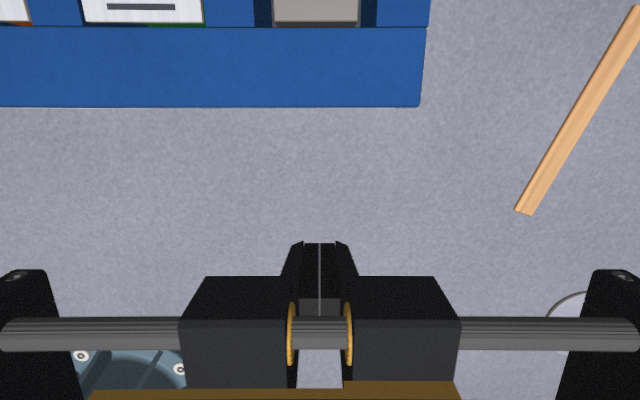

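View pics/t4.png

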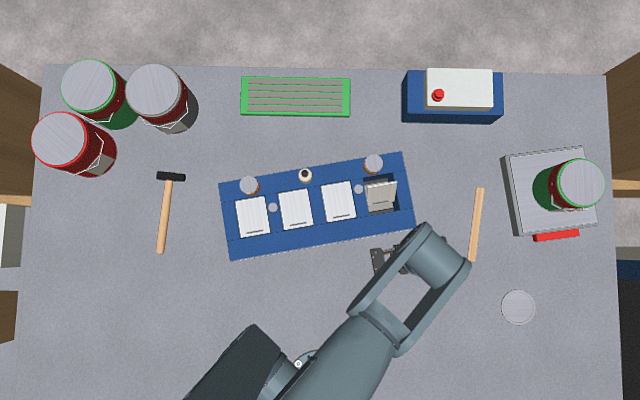

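View pics/side5.png

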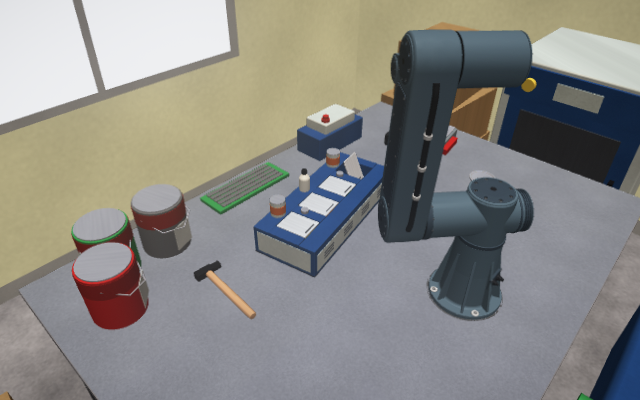

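```bash
python3 - <<'E'
from h import *
W0=np.load("top0.npy");W=world(camera("top"))
for n,(u,v) in dict(f1n=(254,225),f1f=(249,206),f2n=(298,219),f2f=(293,200),f3n=(340,210),f3f=(336,191)).items():
    s=np.s_[v-4:v+5,u-6:u+7]; print(n,np.nanmedian(W[s][...,2]).round(2),np.nanmedian(W0[s][...,2]).round(2))
I=camera("top")["image"].astype(int);I0=np.load("top0i.npy").astype(int)
D=abs(I-I0).max(-1)
for n,(u,v,r) in dict(capa=(272,207,6),capb=(358,189,6),tina=(249,184,10),bot=(305,174,8),tinb=(373,161,10)).items(): print(n,(D[v-r:v+r,u-r:u+r]>40).sum())
o=get_obs();print(o["contact_force"],abs(o["dq"]).max())
sign_off()
E
```

```text
f1n 109.11 109.86
f1f 108.82 108.6
f2n 109.39 109.83
f2f 108.85 109.71
f3n 108.89 109.31
f3f 108.77 109.57
capa 0
capb 0
tina 0
bot 0
tinb 0
[ 0.30480623  0.46145469 -0.47166328] 0.0042231836677890456
the job is handed in; nothing more can be done
```

Flap 4, the one at the deck's right end, was the empty well. I pushed its near half down, and it now stands open at about 1.15 rad by the top and side depth maps. The job is handed in.

- **Finding it:** I probed flap 4 first. It kept giving at a steady 2–3 N, past 0.1 rad, where a full one stops at 0.05. That settled it, so I never touched the other three flaps. The highest contact force I read was about 3 N.
- **Opening it:** I pushed the near half to about 1 rad by finger position, nudged it slightly further, then backed off and lifted clear.
- **Other flaps:** the heights of flaps 1–3 match the starting picture within about 1 mm, so they are level. Single-pixel depth readings on flaps 1 and 2 showed differences of 4–8 mm, and flap 3 gave no reading. The 9 x 13 pixel medians did not show this, so I took it as noise.
- **Bystanders:** the pixels around both caps, both tins and the bottle are unchanged. I checked the mallet and the stick only by eye in the pictures.
- **Arm:** it finished clear of the deck at 240 mm height with no contact, after about 7 s of the 51 s allowed.

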